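Slide a carved panel out to its saw line

TASK

Slide the thin carved panel along the dark sawing board towards the board's white-striped edge, until the black line across the panel lies right over that edge and runs along it, so that the waste end sticks out square for sawing. Only push or drag it with your fingers: keep it flat on the board, never lift it. Leave the jar, the carved figure, the mallet and the glue bottle where they stand, then take your hand away.

Things in the scene. Friction and masses are not known exactly. Their poses are not given: they have to be found in the camera images.
- board: dark wooden sawing board fixed on the bench, a slab 360 (x) by 300 (y) by 45 mm high, flat on top, no rim or fence. Origin: centre of its underside, on the bench (top 45 mm above it). Its +x axis points to the sawing edge, the 300 mm long edge with a white stripe, x = +180 mm; roughly to the robot's left.
- board_edge (a point): middle of the sawing edge, at the level of the board's top; x points outward from the edge (level), y along the edge, z up. The white stripe is 4 mm wide, 1 to 5 mm inside the edge.
- panel: thin light-wood panel, loose, 160 (x) by 100 (y) by 8 mm thick, 55 to 110 g, lying flat on the board and turned up to about 0.2 rad from square. A flat flower pattern marks its rear part and a black line 3 mm wide crosses it, 40 mm from its front (+x) end, which is the waste end and points towards the sawing edge. Origin: centre of its underside. Rear end at x = -80 mm, line at x = +40 mm.
- line_left (a point): end of the black line at the panel's +y side, on its top face (panel x +40, y +50, z +8 mm)
- line_right (a point): end of the black line at the panel's -y side, on its top face (panel x +40, y -50, z +8 mm)
- jar: small amber wax jar standing on the board beside the panel, 48 mm across, 55 mm high; origin: centre of its underside. It and the figure stand 125 mm either side of the board's midline; which side varies. Leave alone.
- figure: small turned wooden figure standing on the board on the other side of the panel, 44 mm across, 66 mm high; origin: centre of its underside. Leave alone.
- mallet: wooden carver's mallet standing on its head on the bench to the left of the board, 86 mm across, 228 mm high; origin: centre of its underside. Leave alone.
- glue: white glue bottle standing on the bench to the left of the board, 56 mm across, 150 mm high; origin: centre of its underside. Leave alone.
There are look-alikes about, which are no part of the job. Of the things shaped like the panel, the wood one is meant.

How it is judged:
At the end, for the whole second after the job is handed in: Both ends of the black line are within 7 mm of the vertical plane of the sawing edge; the panel lies flat on the board's top (within 3 mm, tilted under 0.05 rad) and at rest; jar, figure, mallet and glue bottle stand upright within 15 mm of where they were (x of line_left in the frame of board_edge between -0.007 and 0.007 m and x of line_right in the frame of board_edge between -0.007 and 0.007 m and z of panel in the frame of board_edge between -0.003 and 0.003 m and angle between panel's own z axis and vertical below 0.05 rad and linear speed of panel below 0.01 m/s and distance of each of jar, figure, mallet, glue from where it was at the start of the episode below 0.015 m and angle between each of jar, figure, mallet, glue's own z axis and vertical below 0.1 rad); the robot touches nothing.
It fails at once if the panel is lifted more than 10 mm off the board or tipped by more than 0.15 rad (z of panel in the frame of board_edge above 0.01 m or angle between panel's own z axis and vertical above 0.15 rad).
It fails at once if the panel falls off the board (z of panel in the frame of board_edge below -0.02 m).
It fails at once if the jar, figure, mallet or glue bottle is moved by more than 15 mm or tipped over (distance of any of jar, figure, mallet, glue from where it was at the start of the episode above 0.015 m or angle between any of jar, figure, mallet, glue's own z axis and vertical above 0.3 rad).
It also fails if it takes over 46 s, if anything falls off the work surface, if the arm or the gripper's body presses on something with over 40 N, if the wrist force passes 120 N, or if a joint passes its speed limit or range.

ROBOT

A 6-joint arm with a two-finger parallel gripper is mounted at the origin on the work surface. World frame = base frame: x ahead of the robot, y to its left, z up, the work surface at z = 0. Lengths are in m, angles in rad, forces in N, time in s.
With the tool pointing down it reaches from about 0.3 to 0.95 m from the base axis. Payload 3.1 kg.
Tool frame: the origin (TCP) lies on the centre line of the jaws, within the pads' length; the fingertips stand 17 mm ahead of it and the grasp point (between the pads) lies 2 mm behind it; x points along the fingers, z is the direction in which the jaws open and shut, and the axes are right-handed (so a half turn about x gives the same grasp; the last joint's range is limited). The gripper opens to 85 mm and grips with 20 to 120 N. Pads are 22 mm wide; open, the fingers measure 114 mm over their backs; the gripper's body (76 mm by 85 mm) begins 54 mm behind the grasp point. The pads swing forward as they close: fully open they stand 13 mm farther back than shut.
Start: joints at [1.229, 0.308, 1.634, -0, 1.2, -0.07], TCP at [0.168, 0.602, 0.248] pointing down, gripper open.
Joint ranges: [-3.06, 3.06], [-0.79, 1.96], [0.05, 2.63], [-1.19, 4.34], [0.05, 2.64], [-2.94, 2.94]. Speed limits (rad/s): [2.79, 2.79, 3.14, 3.14, 3.14, 3.14].

INTERFACE

Orientations are given as a rotation vector (axis times angle).
In Python, from rig import robot gives the robot as it stands.
- The arm moves only by the tool arm_command, never from a script. Its argument "motion" is a list of rows, each an object with "gripper": the finger opening in m, from 0 to 0.0854; "offset": the shift along the tool's x, y, z in m, a list of three; "rotation": the turn, a rotation vector about the tool's x, y, z in degrees, a list of three. A call has 1 to 10 rows; each row shifts and turns the commanded pose from where the row before left it, along the tool's axes as they then stand; what a row does not reach is not made up. A row lasts 1/10 s, in which the tool goes at most 50 mm and 8.59 degrees, less where a joint would pass 70% of its speed; a pose out of reach is approached as far as the arm can. A call with a gripper value outside its range is refused whole. The fingers move at their own pace and stop on an object; "squeeze" is the grip in N (left out, the last holds). Time passes only in rows, so rows that do not move let the fingers close. It gives the time, the measured TCP pose, the force and the opening at its end, in the units of the state.
- robot.read_state(): the state, without advancing time (a new reading comes with each control period).
- robot.camera(name): name is "scene" or "side" or "wrist"; returns (picture, depth): 480x640x3 uint8, red, green, blue; 480x640 float32, m along the optical axis (not along the pixel's ray), 0 where there is no reading.
- robot.calibration(name): a dict with "camera_matrix" (3x3 intrinsics, pixels), "R" (3x3) and "t" (3): a world point X has camera coordinates R X + t. Camera axes: x right, y down, z forward; pixel columns grow to the right and rows downward; lengths in m; the calibration is good to about 2 mm. The wrist camera is an equidistant fisheye: a pixel r from the principal point sees the ray r / f radians off the axis. A picture is of the moment at which its call begins: read the wrist's pose just before it. calibration takes no time and is no camera call; for the wrist camera it gives the pose at the moment of the call.
- robot.hand_in(): hands the job in, once; it reports no verdict.
Trained networks look in the newest picture that a camera, given by its name, has taken for a name from the list of things; names that differ only in an ending like _2 or _b are one class to them, and where a whole thing is asked for, a point or a joint stands for the part that bears it (a point fixed in the world has none). Each returns a list of dicts, best first, with "score" (0 to 1); they miss things now and then, are a little off and sometimes report something else, mostly with a low value. They report only what shows in the picture. A call takes as long as a camera call. They do not tell look-alikes from the thing itself.
- robot.outline_of(label, camera): "pixels" (480x640 bool, what is visible of it) and "bbox" ([left, top, right, bottom] in pixels, round what is visible of it).
- robot.landmark_of(label, camera): "point" ([column, row] in pixels: a listed point, or the origin of a listed thing).
The state is a dict: "t": time; "joint_pos": joint angles; "dq": joint speeds; "tau": joint torques, N m; "position": TCP position; "ee_rot": TCP orientation; "force": force on the tool from outside, world axes, zero at the start; "moment": the same for the moment, N m; "finger_gap": finger opening in m.
Only numpy, scipy, OpenCV 4.12 (cv2) and the standard library are available. Lean on these libraries where they do the work, as an engineer would, in place of code of your own. Each camera call takes 0.05 s, during which the arm holds its last target. There are 200 camera calls.

## Working session

There is one attempt and no reset: what is moved stays moved. The work goes in short steps, Python scripts to look and compute and a tool call to move; the robot and the scene stay as the last step left them, time stands still between calls to the robot, and variables do not carry over. Pictures are saved under pics/ and viewed, about 8 in all and at most 12, crops included, and the job is handed in when it is done.

Besides the shell and the picture viewer there is one more tool, called after "Call:" as name(argument=value, ...), one argument or row to a line, values as JSON. arm_command: Moves the arm, as the interface text tells. Its arguments: {"type":"object","properties":{"motion":{"type":"array"},"squeeze":{"type":"number"}},"required":["motion"]}

```bash
mkdir -p pics; ls
cat > h.py <<'E'
import numpy as np, cv2
from rig import robot
from scipy.spatial.transform import Rotation as Ro
def ray2plane(cam,px,z):
    c=robot.calibration(cam);K=np.array(c["camera_matrix"]);R=np.array(c["R"]);t=np.array(c["t"])
    px=np.atleast_2d(np.array(px,float));d=np.stack([(px[:,0]-K[0,2])/K[0,0],(px[:,1]-K[1,2])/K[1,1],np.ones(len(px))],1)
    if cam=="wrist":
        r=np.hypot(d[:,0],d[:,1]);d=np.stack([d[:,0]/r*np.sin(r),d[:,1]/r*np.sin(r),np.cos(r)],1)
    o=-R.T@t;w=d@R
    return o+w*((z-o[2])/w[:,2])[:,None]
def save(cam,name):
    im,d=robot.camera(cam);cv2.imwrite(f"pics/{name}.png",im[:,:,::-1]);return im,d
E
python3 - <<'E'
from h import *
s=robot.read_state();print(s)
ims=[]
for c in ["scene","side"]:
    im,d=save(c,c+"0");ims.append(im)
    print(c)
    for l in ["board_edge","panel","line_left","line_right","jar","figure","mallet","glue"]:
        for r in robot.landmark_of(l,c)[:4]:
            z={"board_edge":.045,"panel":.045,"line_left":.053,"line_right":.053,"jar":.045,"figure":.045}.get(l,0)
            print(l,round(r["score"],2),np.round(r["point"]),np.round(ray2plane(c,r["point"],z)[0],3))
E
```

```text
pics
{'t': 0.0, 'joint_pos': array([ 1.22930539e+00,  3.09037412e-01,  1.63521308e+00, -1.72105784e-05,
        1.19970743e+00, -6.96747877e-02]), 'dq': array([ 0.00075137, -0.00162081,  0.00083579,  0.00034729,  0.0014922 ,
       -0.00094048]), 'tau': array([ 5.31721089e-04, -4.15269864e+01, -2.76655948e+01, -1.23974487e-04,
        1.05189419e-02,  3.83713166e-05]), 'position': array([0.16754783, 0.6012924 , 0.24701423]), 'ee_rot': array([-1.00805322,  1.32762961,  1.00587328]), 'force': array([0.11498305, 0.52512314, 0.10352694]), 'moment': array([ 0.01986756, -0.01343055,  0.01067847]), 'finger_gap': 0.0852966446666551}
scene
board_edge 0.74 [369. 306.] [0.534 0.209 0.045]
panel 0.75 [472. 239.] [0.308 0.284 0.045]
panel 0.69 [212. 135.] [ 0.426 -0.267  0.045]
line_left 0.78 [507. 239.] [0.274 0.334 0.053]
line_left 0.74 [328. 248.] [0.491 0.089 0.053]
line_left 0.62 [243. 130.] [ 0.379 -0.219  0.053]
line_right 0.87 [206. 157.] [ 0.478 -0.229  0.053]
line_right 0.81 [465. 262.] [0.363 0.297 0.053]
line_right 0.73 [289. 294.] [0.604 0.089 0.053]
jar 0.9 [267. 334.] [0.678 0.104 
[... 169 characters left out ...]
76 0.   ]
side
board_edge 0.93 [319. 218.] [0.531 0.209 0.045]
panel 0.89 [352. 252.] [0.558 0.046 0.045]
line_left 0.8 [191. 223.] [0.237 0.256 0.053]
line_left 0.77 [288. 385.] [ 0.342 -0.296  0.053]
line_left 0.56 [321. 243.] [0.501 0.087 0.053]
line_left 0.4 [323. 218.] [0.535 0.194 0.053]
line_right 0.97 [230. 225.] [0.322 0.218 0.053]
line_right 0.92 [365. 237.] [0.601 0.084 0.053]
line_right 0.66 [351. 379.] [ 0.438 -0.309  0.053]
jar 0.66 [392. 233.] [0.67  0.098 0.045]
figure 0.69 [288. 251.] [0.428 0.087 0.045]
mallet 0.71 [324. 197.] [0.596 0.398 0.   ]
mallet 0.61 [355. 277.] [0.556 0.018 0.   ]
mallet 0.46 [288. 253.] [0.442 0.149 0.   ]
glue 0.93 [288. 203.] [0.495 0.389 0.   ]
```

View pics/scene0.png

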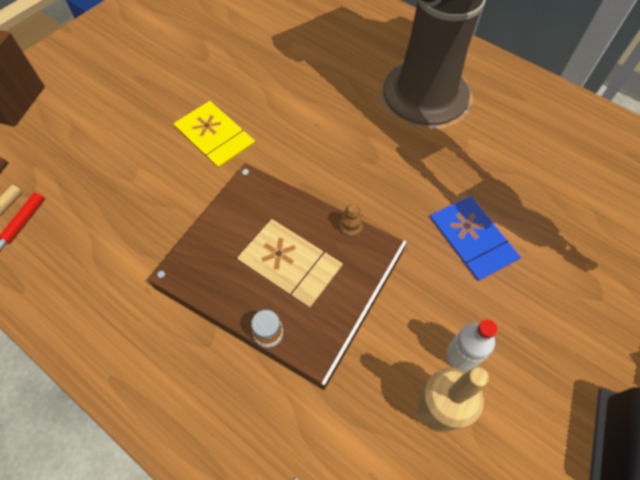

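View pics/side0.png

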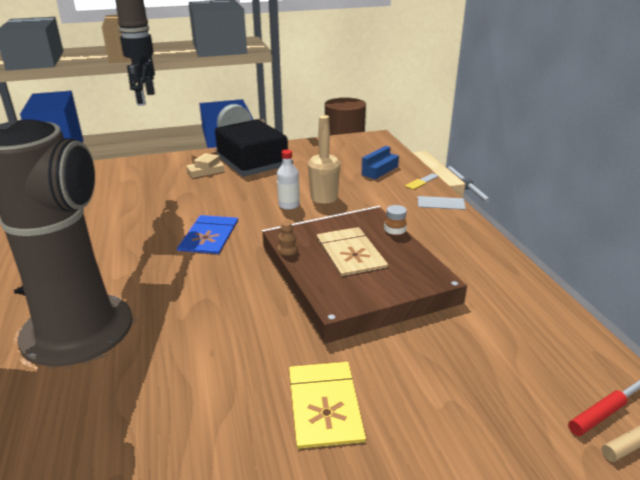

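The wood one of the three panel-shaped things (wood at scene (290,262), blue (475,238), yellow (214,133)) lies on the dark board, between the figure (350,220) and the jar (266,327). The stripe runs from (405,243) to (324,383). I'll measure the board and the panel, and confirm in a crop.

```bash
cat > m.py <<'E'
from h import *
import sys
def white_edge(im,cam):
    hsv=cv2.cvtColor(im,cv2.COLOR_RGB2HSV);return hsv
def measure(cam="scene",name=None):
    im,d=robot.camera(cam)
    if name: cv2.imwrite(f"pics/{name}.png",im[:,:,::-1])
    hsv=cv2.cvtColor(im,cv2.COLOR_RGB2HSV).astype(int)
    # per-pixel world coordinates (at board top) restrict to the board
    v,u=np.mgrid[0:480,0:640];P=ray2plane(cam,np.stack([u.ravel(),v.ravel()],1),.053).reshape(480,640,3)
    near=(abs(P[...,0]-.55)<.25)&(abs(P[...,1]-.05)<.25)
    wood=(hsv[...,2]>150)&(hsv[...,1]>40)&(hsv[...,0]<30)&near
    return im,d,hsv,P,near,wood
E
python3 - <<'E'
from m import *
im,d,hsv,P,near,wood=measure()
for n,px in dict(panel=(265,245),panel2=(325,275),board=(200,250),table=(120,250),stripe=(365,312),line=(307,277)).items(): print(n,hsv[px[1],px[0]],im[px[1],px[0]])
crop=cv2.resize(im[155:395,145:415],None,fx=2.9,fy=2.5 if 0 else 2.4,interpolation=cv2.INTER_CUBIC);cv2.imwrite("pics/crop0.png",crop[:,:,::-1])
print(robot.calibration("scene"))
for c in ("scene","side"):
    robot.camera(c)
    for l in ("panel","board"):
        for r in robot.outline_of(l,c)[:3]:
            m=r["pixels"].astype(np.uint8);cn=max(cv2.findContours(m,0,2)[0],key=cv2.contourArea)
            q=cv2.minAreaRect(cn)
            w=ray2plane(c,cn[:,0,:],.053 if l=="panel" else .045)[:,:2].astype(np.float32)
            b=cv2.minAreaRect(w*1000);print(c,l,round(r["score"],2),r["bbox"],np.round(b[0]),np.round(b[1]),round(b[2],1))
E
```

```text
panel [ 15 155 191] [191 134  75]
panel2 [ 21 113 238] [238 206 133]
board [ 13 159 114] [114  73  43]
table [ 15 161 200] [200 137  74]
stripe [ 19  18 222] [222 216 206]
line [ 21 113 238] [238 205 133]
{'camera_matrix': array([[485.29560568,   0.        , 323.22635357],
       [  0.        , 485.29560568, 242.92427768],
       [  0.        ,   0.        ,   1.        ]]), 'R': array([[-0.61252872,  0.79034482,  0.01279186],
       [ 0.69007165,  0.54256792, -0.47897931],
       [-0.38549927, -0.28456129, -0.87773298]]), 't': array([ 0.23926139, -0.35206046,  1.13678457])}
scene panel 0.97 [172.1, 101.6, 253.7, 166.1] [ 422. -263.] [161. 101.] 81.2
scene panel 0.81 [431.8, 196.3, 515.5, 278.5] [305. 283.] [152.  98.] 66.0
scene panel 0.62 [241.4, 220.0, 340.7, 305.0] [554.  50.] [103. 161.] 3.1
scene board 0.96 [147.1, 166.4, 409.7, 388.8] [563.  34.] [310. 364.] 7.6
side panel 0.91 [287.8, 363.0, 366.2, 447.6] [ 386. -341.] [154.  95.] 81.5
side panel 0.86 [179.6, 216.8, 237.0, 253.3] [271. 197.] [159.  97.] 65.8
side panel 0.75 [317.2, 228.8, 389.2, 276.2] [553.  45.] [103. 170.] 2.5
side board 0.64 [264.6, 204.4, 469.9, 342.9] [555.   9.] [322. 411.] 7.4
```

View pics/crop0.png

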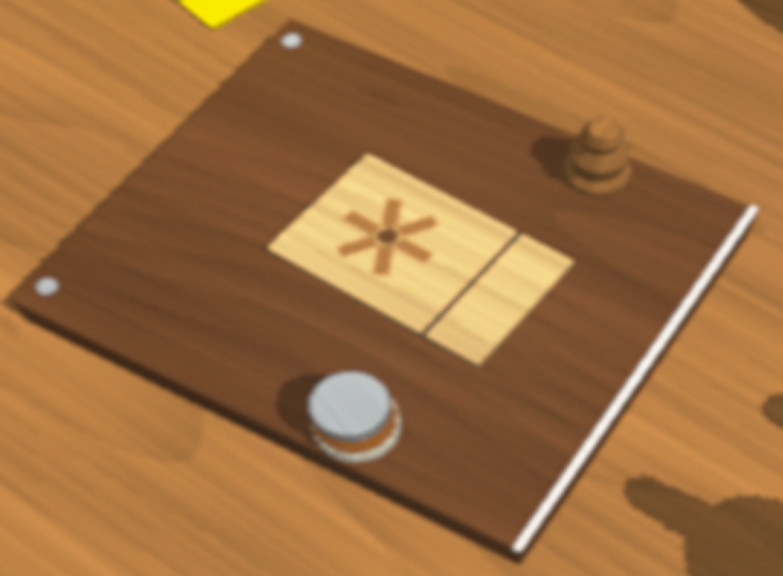

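The crop confirms it: the light-wood panel has its flower at the rear and its line on the side facing the white stripe. Next, precise stripe and panel fits.

```bash
cat > fit.py <<'E'
from h import *
def stripe(cam="scene"):
    im,_=robot.camera(cam);h=cv2.cvtColor(im,cv2.COLOR_RGB2HSV).astype(int)
    v,u=np.nonzero((h[...,1]<70)&(h[...,2]>150))
    W=ray2plane(cam,np.stack([u,v],1),.045)
    a,b=(np.array([.418,.177]),np.array([.70,.23])) if 0 else (ray2plane(cam,[[402,246]],.045)[0,:2],ray2plane(cam,[[326,380]],.045)[0,:2])
    if cam!="scene": return None
    t=(b-a)/np.linalg.norm(b-a);n=np.array([-t[1],t[0]]);W=W[:,:2]
    k=(abs((W-a)@n)<.012)&((W-a)@t>-.01)&((W-a)@t<.32);W=W[k]
    vx,vy,x,y=cv2.fitLine((W*1000).astype(np.float32),cv2.DIST_HUBER,0,.01,.01).ravel()
    t=np.array([vx,vy])*np.sign(vx);s=(W*1000-[x,y])@t
    return np.array([x,y])+t*(s.min()+s.max())/2,t,s.max()-s.min()
def panel(cam="scene",im=None):
    im,_=robot.camera(cam);h=cv2.cvtColor(im,cv2.COLOR_RGB2HSV).astype(int)
    m=((h[...,2]>125)&(h[...,0]<28)&(h[...,1]>50)).astype(np.uint8)
    v,u=np.mgrid[0:480,0:640];P=ray2plane(cam,np.stack([u.ravel(),v.ravel()],1),.053).reshape(480,640,3)
    return im,h,m,P
E
python3 - <<'E'
from fit import *
c,t,L=stripe();n=np.array([-t[1],t[0]]);print("stripe mid",c,"dir",t,"len",L,"ang",np.degrees(np.arctan2(t[1],t[0])))
e=c+3*n;print("edge mid",e)
robot.camera("scene")
r=[q for q in robot.outline_of("panel","scene") if 280<np.mean(q["bbox"][::2])<300][0]
cn=max(cv2.findContours(r["pixels"].astype(np.uint8),0,2)[0],key=cv2.contourArea)
w=ray2plane("scene",cn[:,0,:],.053)[:,:2].astype(np.float32)*1000
b=cv2.minAreaRect(w);bx=cv2.boxPoints(b);print(b)
print("corners in edge frame [out, along]:",np.round((bx-e)@np.array([n,t]).T,1))
for l in ("line_left","line_right"):
  for cam in ("scene","side"):
    robot.camera(cam)
    for q in robot.landmark_of(l,cam):
      x=ray2plane(cam,q["point"],.053)[0,:2]*1000
      if abs(x[1]-88)<15: print(l,cam,np.round(x),np.round((x-e)@np.array([n,t]).T,1))
R=Ro.from_rotvec(robot.read_state()["ee_rot"]).as_matrix();print(R)
for l,p in dict(jar=(.675,.101),fig=(.428,.089)).items(): print(l,(np.array(p)*1000-e)@np.array([n,t]).T)
E
```

```text
stripe mid [538.66647369 207.27705476] dir [0.99130034 0.13161933] len 297.3600794215557 ang 7.563177
edge mid [538.27161568 210.25095579]
((553.3737182617188, 49.68837356567383), (104.75859832763672, 164.36036682128906), 2.594902515411377)
corners in edge frame [out, along]: [[ -74.7  -51.2]
 [-238.5  -65.5]
 [-247.6   38.9]
 [ -83.8   53.1]]
line_left scene [500.  90.] [-113.9  -53.4]
line_left side [507.  95.] [-110.1  -46.6]
line_right scene [599.  91.] [-126.2   44.8]
line_right side [673.  92.] [-135.1  117.9]
[[-2.15475259e-06 -9.63292172e-01  2.68455195e-01]
 [ 2.51972553e-05  2.68455195e-01  9.63292171e-01]
 [-1.00000000e+00  8.83999041e-06  2.36938643e-05]]
jar [-126.29660902  121.15935641]
fig [-105.6822376  -125.27126069]
```

Call:
arm_command(
  motion=[
    {"gripper": 0.06,"offset": [0,-0.0347,-0.0334],"rotation": [0,0,0]},
    {"gripper": 0.06,"offset": [0,-0.0347,-0.0334],"rotation": [0,0,0]},
    {"gripper": 0.06,"offset": [0,-0.0347,-0.0334],"rotation": [0,0,0]},
    {"gripper": 0.06,"offset": [0,-0.0347,-0.0334],"rotation": [0,0,0]},
    {"gripper": 0.06,"offset": [0,-0.0347,-0.0334],"rotation": [0,0,0]},
    {"gripper": 0.06,"offset": [0,-0.0347,-0.0334],"rotation": [0,0,0]},
    {"gripper": 0.06,"offset": [0,-0.0347,-0.0334],"rotation": [0,0,0]},
    {"gripper": 0.06,"offset": [0,-0.0347,-0.0334],"rotation": [0,0,0]},
    {"gripper": 0.06,"offset": [0,-0.0347,-0.0334],"rotation": [0,0,0]},
    {"gripper": 0.06,"offset": [0,-0.0347,-0.0334],"rotation": [0,0,0]},
  ],
)

```text
t: 2.8
position: [0.4132, 0.1855, 0.2487]
ee_rot: [-1.007, 1.324, 1.006]
force: [0.3, 0.5, 0.6]
finger_gap: 0.06
```

Call:
arm_command(
  motion=[
    {"gripper": 0.06,"offset": [0,-0.0347,-0.0334],"rotation": [0,0,0]},
    {"gripper": 0.06,"offset": [0,-0.0347,-0.0334],"rotation": [0,0,0]},
    {"gripper": 0.06,"offset": [0,-0.0347,-0.0334],"rotation": [0,0,0]},
    {"gripper": 0.06,"offset": [0,-0.0347,-0.0334],"rotation": [0,0,0]},
    {"gripper": 0.06,"offset": [0,-0.0347,-0.0334],"rotation": [0,0,0]},
    {"gripper": 0.06,"offset": [0,-0.0347,-0.0334],"rotation": [0,0,0]},
    {"gripper": 0.06,"offset": [0,0,0],"rotation": [8,0,0]},
    {"gripper": 0.06,"offset": [0,0,0],"rotation": [8,0,0]},
    {"gripper": 0.06,"offset": [0,0,0],"rotation": [8,0,0]},
    {"gripper": 0.06,"offset": [0,0,0],"rotation": [8,0,0]},
  ],
)

```text
t: 3.8
position: [0.5592, -0.0621, 0.2482]
ee_rot: [-0.574, 1.494, 0.574]
force: [0.3, 0.3, 0.1]
finger_gap: 0.0601
```

Call:
arm_command(
  motion=[
    {"gripper": 0.06,"offset": [0,0,0],"rotation": [8,0,0]},
    {"gripper": 0.06,"offset": [0.02,0,0],"rotation": [8,0,0]},
    {"gripper": 0.06,"offset": [0.03,0,0],"rotation": [8,0,0]},
    {"gripper": 0.06,"offset": [0.03,0,0],"rotation": [8,0,0]},
    {"gripper": 0.06,"offset": [0.02,0,0],"rotation": [7.5,0,0]},
    {"gripper": 0.06,"offset": [0,0,0],"rotation": [0,0,0]},
  ],
)

```text
t: 4.4
position: [0.5562, -0.0613, 0.1448]
ee_rot: [-0.039, 1.578, 0.042]
force: [-0.4, 0.5, 0.3]
finger_gap: 0.06
```

Run:
```python
from h import *
s=robot.read_state();R=Ro.from_rotvec(s["ee_rot"]).as_matrix();print(s["t"],s["position"],s["force"],s["finger_gap"]);print(np.round(R,4),np.degrees(np.arctan2(R[1,2],R[0,2])))
im,d=save("wrist","w1")
print(robot.calibration("wrist"))
```

```text
4.4 [ 0.55622203 -0.06125116  0.14482346] [-0.3642344   0.53193959  0.26512795] 0.06004735327871572
[[-0.0074 -0.0513  0.9987]
 [ 0.0014  0.9987  0.0513]
 [-1.      0.0018 -0.0073]] 2.938671226035145
{'camera_matrix': array([[371.64829954,   0.        , 319.73360731],
       [  0.        , 371.64829954, 244.80783656],
       [  0.        ,   0.        ,   1.        ]]), 'R': array([[ 0.99857324,  0.0532572 , -0.00389394],
       [ 0.05204987, -0.954456  ,  0.29377637],
       [ 0.01192912, -0.29355989, -0.95586625]]), 't': array([-0.55460105, -0.09494902,  0.25708447])}
```

View pics/w1.png

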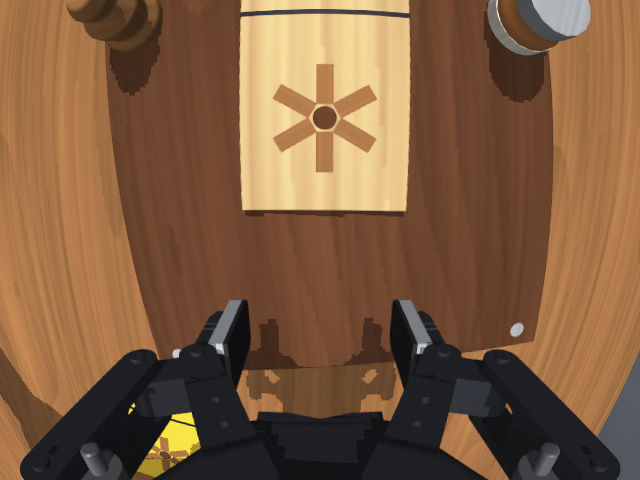

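The wrist view shows the panel's rear edge at row 210 (cols 243 to 407) and the line at row 13. Both fingers are clear behind the panel and square to it.

Run:
```python
from h import *
robot.camera("wrist")
p=ray2plane("wrist",[[243,209],[406,211],[241,15],[410,13]],.053)*1000;print(np.round(p,1))
e=np.array([538.3,210.3]);t=np.array([.9913,.1316]);n=np.array([-t[1],t[0]])
print(np.round((p[:,:2]-e)@np.array([n,t]).T,1))
```

```text
[[512.1 -33.1  53. ]
 [612.  -29.   53. ]
 [505.9  86.5  53. ]
 [606.2  93.9  53. ]]
[[-237.9  -58.1]
 [-246.9   41.5]
 [-118.5  -48.4]
 [-124.4   52. ]]
```

Call:
arm_command(
  motion=[
    {"gripper": 0.06,"offset": [0.03,0,0],"rotation": [0,0,0]},
    {"gripper": 0.06,"offset": [0.03,0,0],"rotation": [0,0,0]},
    {"gripper": 0.06,"offset": [0.01,0,0],"rotation": [0,0,0]},
    {"gripper": 0.06,"offset": [0,0,0],"rotation": [0,0,0]},
  ],
)

```text
t: 4.9
position: [0.5588, -0.0617, 0.078]
ee_rot: [-0.041, 1.572, 0.041]
force: [0.1, 0.2, 0.7]
finger_gap: 0.0598
```

Call:
arm_command(
  motion=[
    {"gripper": 0.06,"offset": [0.003,0,0],"rotation": [0,0,0]},
    {"gripper": 0.06,"offset": [0.002,0,0],"rotation": [0,0,0]},
    {"gripper": 0.06,"offset": [0.0,0,0],"rotation": [0,0,0]},
  ],
)

```text
t: 5.2
position: [0.5601, -0.0619, 0.0744]
ee_rot: [-0.041, 1.568, 0.04]
force: [0.0, 0.2, 0.7]
finger_gap: 0.0601
```

Call:
arm_command(
  motion=[
    {"gripper": 0.06,"offset": [0.004,0,0],"rotation": [0,0,0]},
    {"gripper": 0.06,"offset": [0.002,0,0],"rotation": [0,0,0]},
    {"gripper": 0.06,"offset": [0.0,0,0],"rotation": [0,0,0]},
    {"gripper": 0.06,"offset": [0.0,0,0],"rotation": [0,0,0]},
  ],
)

```text
t: 5.6
position: [0.559, -0.0618, 0.0671]
ee_rot: [-0.04, 1.571, 0.04]
force: [0.1, -0.7, -0.4]
finger_gap: 0.0599
```

Call:
arm_command(
  motion=[
    {"gripper": 0.06,"offset": [0.002,0,0],"rotation": [0,0,0]},
    {"gripper": 0.06,"offset": [0.0,0,0],"rotation": [0,0,0]},
  ],
)

```text
t: 5.8
position: [0.559, -0.0617, 0.065]
ee_rot: [-0.04, 1.571, 0.04]
force: [-0.1, 0.2, -1.4]
finger_gap: 0.0599
```

Call:
arm_command(
  motion=[
    {"gripper": 0.06,"offset": [0.002,0,0],"rotation": [0,0,0]},
    {"gripper": 0.06,"offset": [0.0,0,0],"rotation": [0,0,0]},
  ],
)

```text
t: 6.0
position: [0.559, -0.0617, 0.063]
ee_rot: [-0.04, 1.571, 0.04]
force: [0.2, -0.6, -0.1]
finger_gap: 0.0598
```

Run:
```python
from h import *
im,d=robot.camera("side");cv2.imwrite("pics/s2.png",cv2.resize(im[170:310,250:450],None,fx=4,fy=4,interpolation=cv2.INTER_CUBIC)[:,:,::-1])
```

```text
(no output)
```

View pics/s2.png

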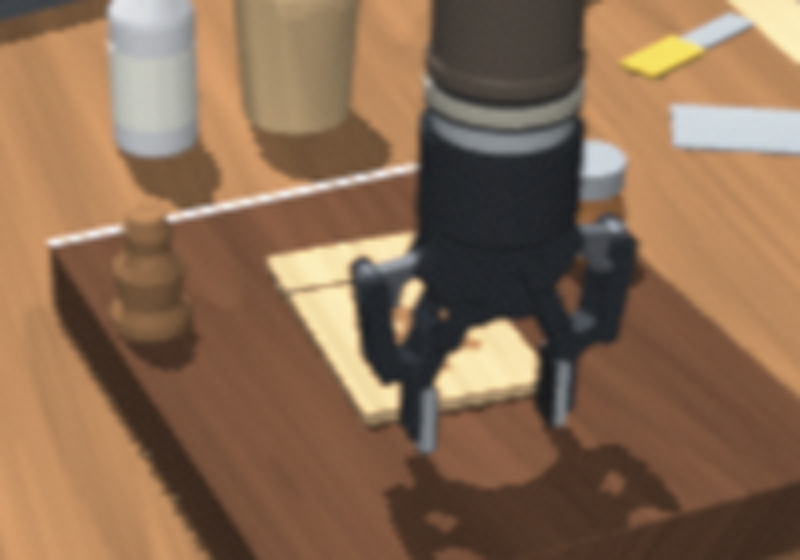

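The tips are behind the rear edge and still just above the board, so I go on down to a light touch.

Call:
arm_command(
  motion=[
    {"gripper": 0.06,"offset": [0.002,0,0],"rotation": [0,0,0]},
    {"gripper": 0.06,"offset": [0.0,0,0],"rotation": [0,0,0]},
  ],
)

```text
t: 6.25
position: [0.5589, -0.0618, 0.061]
ee_rot: [-0.04, 1.571, 0.04]
force: [-0.7, -0.7, 0.0]
finger_gap: 0.0597
```

Call:
arm_command(
  motion=[
    {"gripper": 0.06,"offset": [0.0015,0,0],"rotation": [0,0,0]},
    {"gripper": 0.06,"offset": [0.0,0,0],"rotation": [0,0,0]},
  ],
)

```text
t: 6.45
position: [0.559, -0.0618, 0.0596]
ee_rot: [-0.04, 1.571, 0.04]
force: [0.1, -0.5, 0.9]
finger_gap: 0.06
```

Call:
arm_command(
  motion=[
    {"gripper": 0.06,"offset": [0.001,0,0],"rotation": [0,0,0]},
    {"gripper": 0.06,"offset": [0.0,0,0],"rotation": [0,0,0]},
  ],
)

```text
t: 6.65
position: [0.559, -0.0618, 0.0586]
ee_rot: [-0.04, 1.571, 0.04]
force: [-0.9, 0.5, 0.6]
finger_gap: 0.0601
```

Call:
arm_command(
  motion=[
    {"gripper": 0.06,"offset": [0.001,0,0],"rotation": [0,0,0]},
    {"gripper": 0.06,"offset": [0.0,0,0],"rotation": [0,0,0]},
  ],
)

```text
t: 6.85
position: [0.5591, -0.0618, 0.0577]
ee_rot: [-0.04, 1.571, 0.04]
force: [-0.8, -1.0, 0.1]
finger_gap: 0.0603
```

Call:
arm_command(
  motion=[
    {"gripper": 0.06,"offset": [0.001,0,0],"rotation": [0,0,0]},
    {"gripper": 0.06,"offset": [0.0,0,0],"rotation": [0,0,0]},
  ],
)

```text
t: 7.05
position: [0.5594, -0.0618, 0.057]
ee_rot: [-0.04, 1.57, 0.04]
force: [-0.2, 0.7, 1.5]
finger_gap: 0.0598
```

Call:
arm_command(
  motion=[
    {"gripper": 0.06,"offset": [0.001,0,0],"rotation": [0,0,0]},
    {"gripper": 0.06,"offset": [0.0,0,0],"rotation": [0,0,0]},
  ],
)

```text
t: 7.25
position: [0.5594, -0.0618, 0.057]
ee_rot: [-0.04, 1.571, 0.04]
force: [-2.6, 1.2, 8.5]
finger_gap: 0.0601
```

Contact is at TCP z ≈ 0.057. I raise about 2.5 mm and start the push, turning with it to bring the panel square to the edge.

Call:
arm_command(
  motion=[
    {"gripper": 0.06,"offset": [-0.0038,0,0],"rotation": [0,0,0]},
    {"gripper": 0.06,"offset": [0,0.008,0],"rotation": [0,0,0]},
    {"gripper": 0.06,"offset": [0,0.008,0],"rotation": [0,0,0]},
    {"gripper": 0.06,"offset": [0,0.005,0],"rotation": [0,0,0]},
    {"gripper": 0.06,"offset": [0,0.005,0],"rotation": [0,0,0]},
    {"gripper": 0.06,"offset": [0,0.005,0],"rotation": [0,0,0]},
    {"gripper": 0.06,"offset": [0,0,0],"rotation": [0,0,0]},
  ],
)

```text
t: 7.95
position: [0.5574, -0.03, 0.0594]
ee_rot: [-0.041, 1.571, 0.041]
force: [-0.4, -0.9, 0.4]
finger_gap: 0.0601
```

Run:
```python
from h import *
s=robot.read_state();print(s["position"],s["force"])
im,d=save("wrist","w3")
```

```text
[ 0.5573503  -0.02998532  0.05936505] [-0.35729448 -0.87576967  0.36817928]
```

View pics/w3.png

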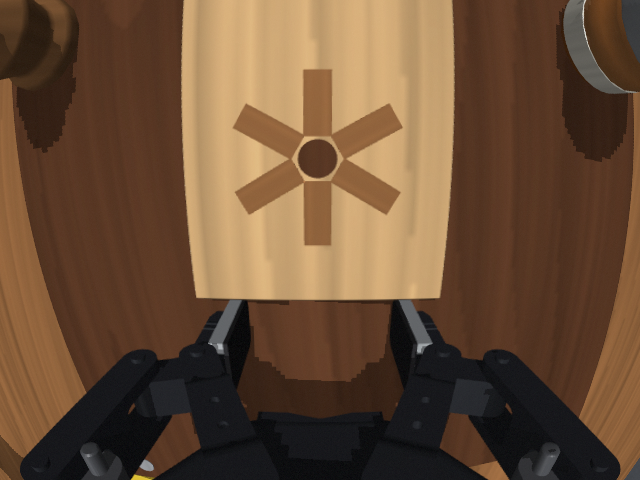

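The rear edge sits flush against both fingertips (row 298, cols 197 to 440). Now the main push with the turn.

Call:
arm_command(
  motion=[
    {"gripper": 0.06,"offset": [0,0.006,0],"rotation": [-0.5,0,0]},
    {"gripper": 0.06,"offset": [0,0.008,0],"rotation": [-0.7,0,0]},
    {"gripper": 0.06,"offset": [0,0.008,0],"rotation": [-0.7,0,0]},
    {"gripper": 0.06,"offset": [0,0.008,0],"rotation": [-0.7,0,0]},
    {"gripper": 0.06,"offset": [0,0.008,0],"rotation": [-0.7,0,0]},
    {"gripper": 0.06,"offset": [0,0.008,0],"rotation": [-0.7,0,0]},
    {"gripper": 0.06,"offset": [0,0.008,0],"rotation": [-0.6,0,0]},
    {"gripper": 0.06,"offset": [0,0.007,0],"rotation": [0,0,0]},
    {"gripper": 0.06,"offset": [0,0.005,0],"rotation": [0,0,0]},
    {"gripper": 0.06,"offset": [0,0,0],"rotation": [0,0,0]},
  ],
)

```text
t: 9.0
position: [0.5512, 0.0357, 0.0596]
ee_rot: [-0.104, 1.569, 0.104]
force: [1.9, 0.3, 0.3]
finger_gap: 0.0601
```

Run:
```python
from h import *
s=robot.read_state();R=Ro.from_rotvec(s["ee_rot"]).as_matrix();print(s["position"],s["force"],np.degrees(np.arctan2(R[1,2],R[0,2])))
im,d=save("scene","sc4")
o=cv2.resize(im[155:395,145:465],None,fx=2.5,fy=2.5,interpolation=cv2.INTER_CUBIC);cv2.imwrite("pics/sc4c.png",o[:,:,::-1])
save("wrist","w4")
```

```text
[0.55119539 0.0356516  0.05956484] [1.91057521 0.28481693 0.28740345] 7.570974355450958
```

View pics/sc4c.png

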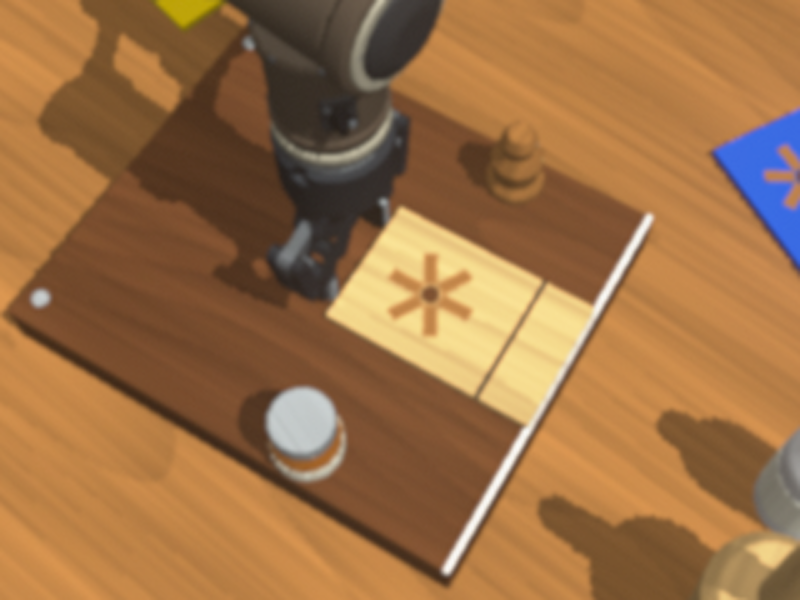

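The panel is square and its front end has reached the stripe. The line runs from crop (545,282) to (477,397).

```bash
cat > line.py <<'E'
from h import *
e=np.array([538.3,210.3]);t=np.array([.9913,.1316]);n=np.array([-t[1],t[0]])
def line(im,guess_out,lo,hi,cam="scene"):
    # dark-minimum search along the outward direction on the panel top, per lateral slice
    c=robot.calibration(cam);K=np.array(c["camera_matrix"]);g=cv2.cvtColor(im,cv2.COLOR_RGB2GRAY).astype(np.float32)
    outs=np.arange(guess_out-12,guess_out+12,.25);res=[]
    for a in np.arange(lo,hi,2.):
        X=np.c_[(e+np.outer(outs,n)+a*t)/1000,np.full(len(outs),.053)];Y=X@np.array(c["R"]).T+c["t"]
        u=(Y[:,:2]/Y[:,2:])@np.diag([K[0,0],K[1,1]])+K[:2,2]
        p=cv2.remap(g,u[:,0].astype(np.float32)[None],u[:,1].astype(np.float32)[None],1)[0]
        w=np.clip(np.median(p)-20-p,0,None)
        if w.max()>15: res.append((a,(w*outs).sum()/w.sum()))
    r=np.array(res);k=np.polyfit(r[:,0],r[:,1],1);return k,np.std(r[:,1]-np.polyval(k,r[:,0])),len(r)
E
python3 - <<'E'
from line import *
c=np.array([[545,282],[477,397],[402,207],[327,314],[596,303],[526,425]])/2.5+[145,155]
p=ray2plane("scene",c,.053)[:,:2]*1000;q=(p-e)@np.array([n,t]).T;print(np.round(q,1))
im=cv2.imread("pics/sc4.png")[:,:,::-1].copy()
k,s,N=line(im,q[:2,0].mean(),q[0,1]+6,q[1,1]-6);print(k,s,N,np.polyval(k,q[:2,1]))
E
```

```text
[[ -42.   -60. ]
 [ -41.2   39. ]
 [-160.5  -60.5]
 [-161.2   39. ]
 [  -3.6  -63.8]
 [  -3.5   39.6]]
[-2.11314455e-04 -4.30359381e+01] 0.07049816236796941 44 [-43.02325179 -43.04418892]
```

Square, with 43 mm to go. I push 37 mm and re-check.

Call:
arm_command(
  motion=[
    {"gripper": 0.06,"offset": [0,0.006,0],"rotation": [0,0,0]},
    {"gripper": 0.06,"offset": [0,0.007,0],"rotation": [0,0,0]},
    {"gripper": 0.06,"offset": [0,0.007,0],"rotation": [0,0,0]},
    {"gripper": 0.06,"offset": [0,0.007,0],"rotation": [0,0,0]},
    {"gripper": 0.06,"offset": [0,0.006,0],"rotation": [0,0,0]},
    {"gripper": 0.06,"offset": [0,0.004,0],"rotation": [0,0,0]},
    {"gripper": 0.06,"offset": [0,0,0],"rotation": [0,0,0]},
  ],
)

```text
t: 9.8
position: [0.5464, 0.0723, 0.0595]
ee_rot: [-0.104, 1.568, 0.104]
force: [-0.5, -0.7, -0.6]
finger_gap: 0.0595
```

Run:
```python
from line import *
s=robot.read_state();R=Ro.from_rotvec(s["ee_rot"]).as_matrix();p=s["position"]*1000
print(s["t"],p,"out",(p[:2]-e)@n,np.degrees(np.arctan2(R[1,2],R[0,2])))
im,d=save("scene","sc5");k,sd,N=line(im,-6,-53,32);print(k,sd,N,np.polyval(k,[-60,39]))
```

```text
9.8 [546.3544044   72.32804312  59.53521449] out -137.8315604718687 7.571497438985969
[ 3.72068473e-04 -6.13910579e+00] 0.07044643745505595 43 [-6.1614299  -6.12459512]
```

Call:
arm_command(
  motion=[
    {"gripper": 0.06,"offset": [0,0.003,0],"rotation": [0,0,0]},
    {"gripper": 0.06,"offset": [0,0.003,0],"rotation": [0,0,0]},
    {"gripper": 0.06,"offset": [0,0,0],"rotation": [0,0,0]},
  ],
)

```text
t: 10.15
position: [0.5457, 0.0778, 0.0595]
ee_rot: [-0.103, 1.568, 0.103]
force: [0.3, 0.3, -0.6]
finger_gap: 0.0598
```

Call:
arm_command(
  motion=[
    {"gripper": 0.06,"offset": [0,-0.015,0],"rotation": [0,0,0]},
    {"gripper": 0.06,"offset": [0,-0.025,0],"rotation": [0,0,0]},
    {"gripper": 0.06,"offset": [-0.04,0,0],"rotation": [0,0,0]},
    {"gripper": 0.06,"offset": [-0.05,0,0],"rotation": [0,0,0]},
    {"gripper": 0.06,"offset": [-0.03,0,0],"rotation": [0,0,0]},
    {"gripper": 0.06,"offset": [0,-0.04,0],"rotation": [0,0,0]},
    {"gripper": 0.06,"offset": [0,0,0],"rotation": [0,0,0]},
  ],
)

```text
t: 10.85
position: [0.5582, -0.006, 0.1819]
ee_rot: [-0.103, 1.564, 0.099]
force: [-1.0, 0.4, -0.4]
finger_gap: 0.0601
```

Run:
```python
from line import *
s=robot.read_state();print(s["t"],s["position"])
im,d=save("scene","sc6");k,sd,N=line(im,0,-53,32);print(k,sd,N,np.polyval(k,[-60,39]))
o=cv2.resize(im[155:425,165:485],None,fx=2.5,fy=2.2,interpolation=cv2.INTER_CUBIC);cv2.imwrite("pics/sc6c.png",o[:,:,::-1])
for l in ("jar","figure","mallet","glue"):
    for r in robot.landmark_of(l,"scene")[:1]: print(l,np.round(r["point"]))
```

```text
10.85 [ 0.55816814 -0.00595911  0.18185707]
[-3.66360847e-04 -1.00579931e+00] 0.07035852720263504 43 [-0.98381766 -1.02008738]
jar [268. 335.]
figure [350. 226.]
mallet [437. 411.]
glue [462. 353.]
```

View pics/sc6c.png

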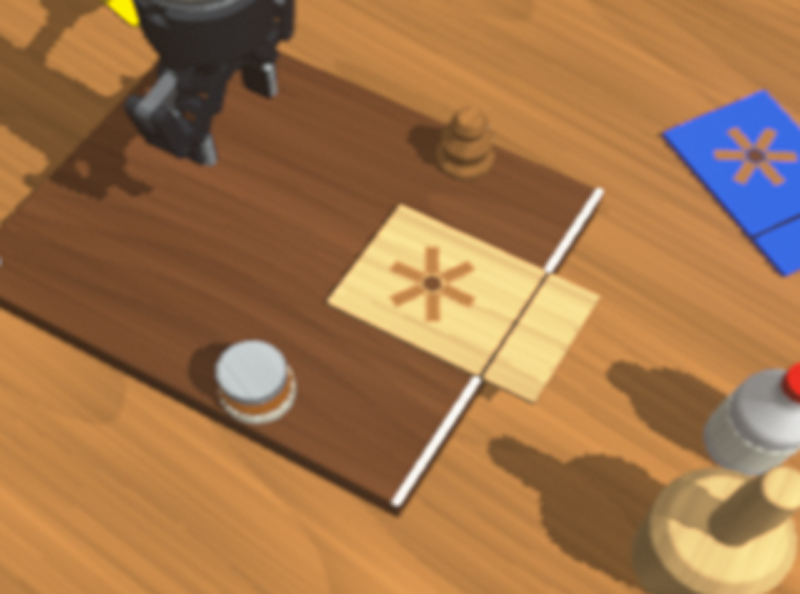

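The line lies over the edge: both ends measure −1 mm and it runs parallel. The hand is clear and the other things stand where they were.

```bash
python3 -c "
from rig import robot
print(robot.hand_in())"
```

```text
the job is handed in; nothing more can be done
None
```

I pushed the wood panel flat along the board from its rear edge with both fingertips, turning it about 4.6° on the way so it ended up square. Then I backed off, raised the hand clear and handed the job in at about 11 s.

- **Line position:** in the last scene picture, both ends of the black line were about 1 mm inside the sawing edge. The limit is 7 mm, and the calibration is good to about 2 mm. The line ran parallel to the edge to within 0.1°.
- **Panel:** it looked flat in the last picture; I took no separate tilt or depth measurement.
- **Other things:** the jar, figure, mallet and glue bottle were upright and within 4 pixels of where they were first seen. That is about the detector's own scatter.
- **Failures:** no check failed. The networks' rough line positions differed by several millimetres between cameras, and the side camera once reported `line_right` about 70 mm off. I used my own line and stripe fits instead.

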